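# Load the battery tester and index its turret

## Robot

A 6-joint arm with a two-finger parallel gripper is mounted at the origin on the work surface. World frame = base frame: x ahead of the robot, y to its left, z up, the work surface at z = 0. Lengths are in m, angles in rad, forces in N, time in s.
With the tool pointing down it reaches from about 0.3 to 0.775 m from the base axis. Payload 14.6 kg.
Tool frame: the origin (TCP) lies midway between the tips of the shut fingers; the grasp point (between the pads) lies 19 mm behind it; z points along the fingers, y is the direction in which the jaws open and shut (so a half turn about z gives the same grasp; the last joint's range is limited). The gripper opens to 85 mm and grips with 20 to 120 N. Pads are 22 mm wide; open, the fingers measure 114 mm over their backs; the gripper's body (76 mm by 85 mm) begins 54 mm behind the grasp point. The pads swing forward as they close: fully open they stand 13 mm farther back than shut.
Start: joints at [-1.209, 0.3, 1.521, -0, 1.321, -0.067], TCP at [0.229, -0.5, 0.231] pointing down, gripper open.
Joint ranges: [-3.03, 3.03], [-0.79, 2.21], [0.23, 2.52], [-1.04, 4.18], [0, 3.07], [-2.55, 2.55]. Speed limits (rad/s): [2.22, 2.22, 2.57, 3.14, 3.14, 3.14].

## Interface

Orientations are given as [roll, pitch, yaw] about the fixed x, y, z axes, in that order (R = Rz(yaw) Ry(pitch) Rx(roll)).
In Python, from plant import ctrl gives the robot as it stands.
- The arm moves only by the shell command python3 -m crank 'ROWS' [FORCE]. ROWS is JSON, a list of rows, each an object of numbers: "tx", "ty", "tz": the shift along the world's x, y, z in m; "spin": the turn about the world's z in rad; "gripper": the gripper's target within -1 to 1 (fully open at 1, half-way at 0, shut at -1). In form: [{"tx": .., "ty": .., "tz": .., "spin": .., "gripper": ..}, ...]. A call has 1 to 5 rows; each row is the pose to reach, as a shift and turn from the pose commanded when the call began; what a row does not reach only later rows make up. A row lasts 1/10 s, in which the tool goes at most 50 mm and 8.59 degrees, less where a joint would pass 70% of its speed; a pose out of reach is approached as far as the arm can. A call with a gripper value outside its range is refused whole. The fingers move at their own pace and stop on an object; FORCE is the grip in N (left out, the last holds). Time passes only in rows, so rows that repeat a pose let the fingers close. It gives the time, the measured TCP pose, the force and the opening at its end, in the units of the state.
- ctrl.state(): the state, without advancing time (a new reading comes with each control period).
- ctrl.capture(name): name is "side" or "top" or "wrist"; returns the picture (420x560x3 uint8, red, green, blue); there is no depth.
- ctrl.calibration(name): a dict with "K" (3x3 intrinsics, pixels), "dist_coeffs" ([k1, k2, p1, p2, k3] as OpenCV has them; the pictures are not rectified), "origin" and "attitude" of the camera in the world. Camera axes: x right, y up, looking along -z (the intrinsics and any distortion apply to the point x, -y, -z); pixel columns grow to the right and rows downward; lengths in m; the calibration is good to about 2 mm. A picture is of the moment at which its call begins: read the wrist's pose just before it. calibration takes no time and is no camera call; for the wrist camera it gives the pose at the moment of the call.
- ctrl.hand_in(): hands the job in, once; it reports no verdict.
The state is a dict: "time": time; "q": joint angles; "joint_velocities": joint speeds; "effort": joint torques, N m; "eef_pos": TCP position; "orientation": TCP orientation; "ft_force": force on the tool from outside, world axes, zero at the start; "torque": the same for the moment, N m; "opening": finger opening in m.
Only numpy, scipy, OpenCV 4.12 (cv2) and the standard library are available. Lean on these libraries where they do the work, as an engineer would, in place of code of your own. Each camera call takes 0.05 s, during which the arm holds its last target.

## Task

Stand the loose battery in the one empty cup of the battery tester, fully down and upright, and let go of it. Then push the turret gently round counter-clockwise (seen from above) by one of its upright pegs, bringing that cup to about the fixed pointer, until the hidden spring catch drops in and blocks it; stop there without forcing it, and back away. Leave the torch, the carton and the tape roll where they are.

Things in the scene. Friction and masses are not known exactly. Their poses are not given: they have to be found in the camera images.
- tester: Fixed grey base of the battery tester, a round housing 230 mm across under the turret, with a steel-tipped pointer block (22 mm square, top 60 mm above the bench, 160 to 191 mm out from the axis) just outside the turret's rim along the base's own +x. Origin on the turret's axis at bench level; z up. It cannot move.
- turret: Rotary index table: aluminium disc 310 mm across, top 52 mm above the bench; turns about its vertical axis with a drag of about 2 to 3 N at the pegs and stays where left. Origin on the axis at bench level, z up; its x axis points to the empty cup, which starts 20 to 45 degrees short (clockwise from above) of the pointer. The robot's force on the turret must stay below 20 N or the catch is damaged.
- peg (a point): One of six equal steel push pegs on the turret, 16 mm in diameter, standing from 52 to 92 mm above the bench at radius 140 mm, midway between the cups: at 30 (this one), 90, 150, 210, 270 and 330 degrees counter-clockwise from the turret's x axis. The point is half-way up, on the peg's axis.
- pocket (a point): Centre of the inner floor of the empty cup, 55 mm above the bench, moving with the turret. Bore 38 mm, flaring to about 45 mm at the rim, which is 25 mm above this point and 53 mm across outside. Six such black cups stand every 60 degrees at radius 85 mm; the other five hold fixed batteries whose tops are 116 mm above the bench.
- station (a point): Fixed point 85 mm out from the axis in line with the pointer, 55 mm above the bench. The catch stops the empty cup near here, but it is worn and loosely mounted: the true stop lies anywhere up to 9 degrees before or after the pointer and can only be felt.
- catch (a joint): Spring catch hidden under the turret, travel in m: 0.008 while it rides under the turret's ring, 0 when dropped into a gap, blocking the turret both ways (about 1 degree of play either way). Blocked, it gives elastically, about 12 N per mm at the pegs. Nothing is felt before it drops in: only the steady drag, then a firm stop.
- cell_mid (a point): Centre (half-way up) of the loose battery: an upright grey cylinder with a steel top, 33 mm in diameter and 61 mm high, 0.14 kg, standing on the bench on the robot's right. z up along its axis. Seated, its centre is 30.5 mm above pocket and it stands out 36 mm above the cup's rim.
- torch: Bystander: black hand torch lying on the bench, 135 mm long, 54 mm across the head, origin under its middle at bench level.
- carton: Bystander: small cardboard box 110 x 75 x 60 mm, origin at the centre of its underside.
- tape: Bystander: roll of paper tape lying flat, 90 mm across, 24 mm high, origin at the centre of its underside.
Not all that is in view belongs to the job. There is more than one size of the part that bears cell_mid; the job needs the largest.

How it is judged:
By the outcome, as a careful person would: the job done as asked, in the order asked, and still so for the second after the job is handed in, with the robot touching nothing.
It also fails if it takes over 64 s, if anything falls off the work surface, if the arm or the gripper's body presses on something with over 40 N, if the wrist force passes 120 N, or if a joint passes its speed limit or range.

## Working session

There is one attempt and no reset: what is moved stays moved. The work goes in short steps, Python scripts to look and compute and a shell command to move; the robot and the scene stay as the last step left them, time stands still between calls to the robot, and variables do not carry over. Pictures are saved under pics/ and viewed, and the job is handed in when it is done.

```bash
ls; mkdir -p pics; python3 - <<'E'
from plant import ctrl
import cv2
print(ctrl.state())
for n in ("side","top","wrist"):
    c=ctrl.calibration(n); print(n,c)
    cv2.imwrite(f"pics/{n}0.png",cv2.cvtColor(ctrl.capture(n),cv2.COLOR_RGB2BGR))
E
```

```text
pics
{'time': 0.0, 'q': array([-1.20859974e+00,  3.00495907e-01,  1.52161825e+00,  4.56451420e-06,
        1.32069875e+00, -6.66019092e-02]), 'joint_velocities': array([-1.96074090e-03,  9.27811708e-04, -7.91921802e-04,  6.13137985e-04,
       -1.00792849e-03,  4.55237954e-05]), 'effort': array([ 4.01860389e-04, -5.43504417e+01, -3.61787081e+01,  6.40669487e-05,
        4.04471008e-03,  1.72845921e-05]), 'eef_pos': array([ 0.22858764, -0.49997568,  0.23069199]), 'orientation': array([-3.14037540e+00, -8.56221994e-05,  4.28797312e-01]), 'ft_force': array([-0.45044403, -0.73431076,  0.50423535]), 'torque': array([-0.0312675 , -0.01042812, -0.0389871 ]), 'opening': 0.08555273220304394}
side {'K': array([[386.10623324,   0.        , 276.74843667],
       [  0.        , 386.10623324, 211.4918549 ],
       [  0.        ,   0.        ,   1.        ]]), 'dist_coeffs': array([-0.06134027,  0.        ,  0.        ,  0.        ,  0.        ]), 'origin': array([ 0.37334986, -0.65066449,  0.56806684]), 'attitude': array([ 0.95063663,  0.00990162, -0.26074568])}
top {'K': array([[403.84606616,   0.        , 280.31731982],
       [  0.        , 403.84606616, 217.20956838],
       [  0.        ,   0.        ,   1.        ]]), 'dist_coeffs': array([-0.10581374,  0.        ,  0.        ,  0.        ,  0.        ]), 'origin': array([0.49659867, 0.04969469, 1.06082874]), 'attitude': array([ 0.05489328,  0.00936172, -1.59613511])}
wrist {'K': array([[361.99031706,   0.        , 278.11298375],
       [  0.        , 361.99031706, 207.04067225],
       [  0.        ,   0.        ,   1.        ]]), 'dist_coeffs': array([0.02435356, 0.        , 0.        , 0.        , 0.        ]), 'origin': array([ 0.29527287, -0.4695956 ,  0.37320379]), 'attitude': array([-2.93477542e-01,  2.81741325e-04, -1.14161143e+00])}
```

View pics/side0.png

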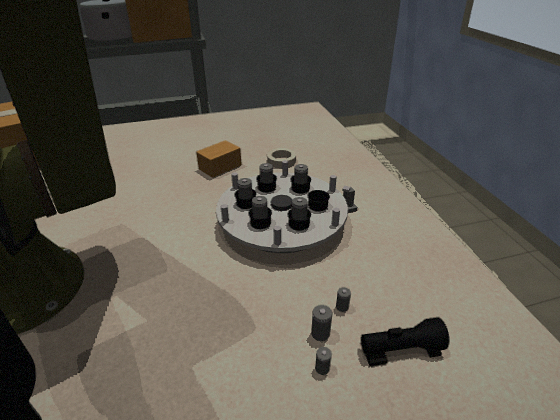

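View pics/top0.png

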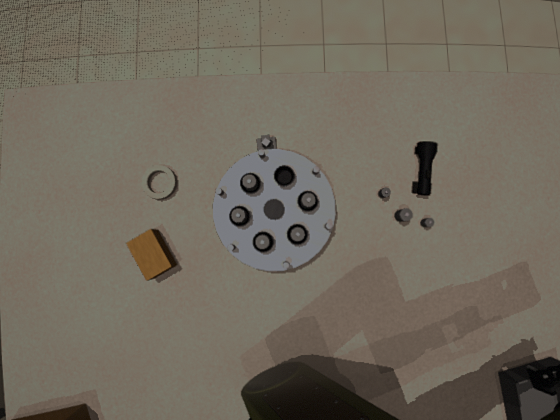

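View pics/wrist0.png

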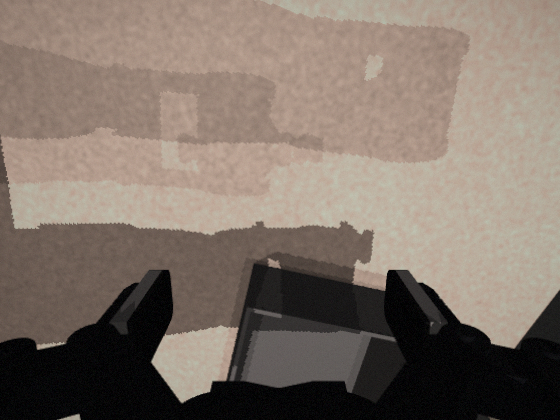

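The top view shows the turret centre at about (274,209), the empty cup at (285,176) and the pointer at (266,143). There are three loose cells at (384,193), (404,215) and (427,222), and the middle one looks largest (side view 321,322). I'll measure these next.

```bash
cat > h.py <<'E'
import numpy as np, cv2
from scipy.spatial.transform import Rotation as R
from plant import ctrl
def ray(c,uv):
    p=cv2.undistortPoints(np.array([[uv]],float),c["K"],c["dist_coeffs"])[0,0]
    d=R.from_euler('xyz',c["attitude"]).as_matrix()@np.array([p[0],-p[1],-1.0])
    return np.array(c["origin"]),d
def onz(c,uv,z):
    o,d=ray(c,uv); return o+d*(z-o[2])/d[2]
def proj(c,P):
    M=R.from_euler('xyz',c["attitude"]).as_matrix()
    q=M.T@(np.array(P)-c["origin"]); q=np.array([q[0],-q[1],-q[2]])
    return cv2.projectPoints(q[None],np.zeros(3),np.zeros(3),c["K"],c["dist_coeffs"])[0][0,0]
E
python3 - <<'E'
import cv2
t=cv2.imread('pics/top0.png');s=cv2.imread('pics/side0.png')
a=cv2.resize(t[125:280,205:345],None,fx=4,fy=4,interpolation=cv2.INTER_CUBIC)[:600]
cv2.imwrite('pics/a.png',a)
b=cv2.resize(t[130:240,365:450],None,fx=5,fy=5,interpolation=cv2.INTER_CUBIC)
cv2.imwrite('pics/b.png',b)
c=cv2.resize(s[280:380,300:360],None,fx=5,fy=5,interpolation=cv2.INTER_CUBIC)
cv2.imwrite('pics/c.png',c)
d=cv2.resize(s[150:270,205:365],None,fx=5,fy=5,interpolation=cv2.INTER_CUBIC)
cv2.imwrite('pics/d.png',d)
E
```

```text
(no output)
```

View pics/a.png

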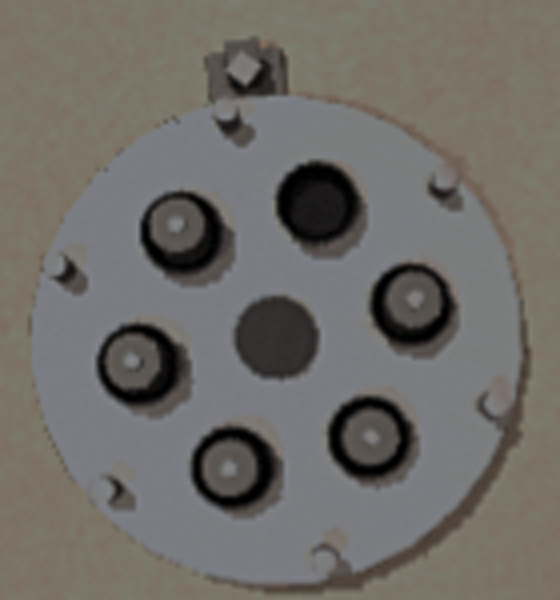

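View pics/b.png

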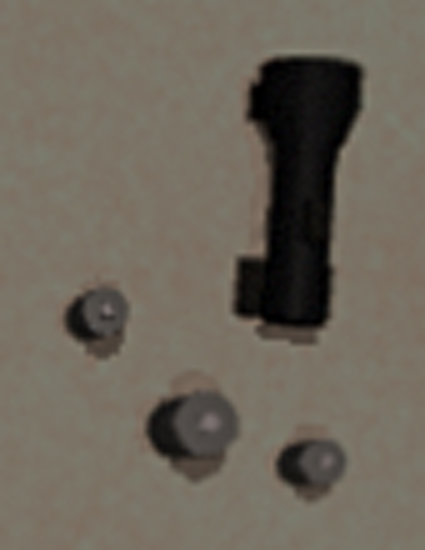

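View pics/c.png

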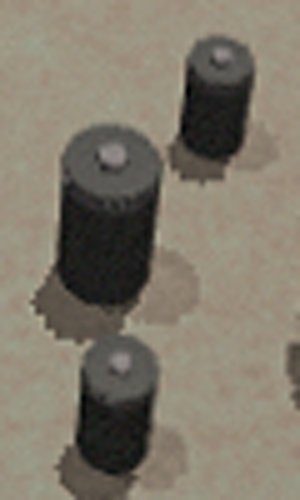

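View pics/d.png

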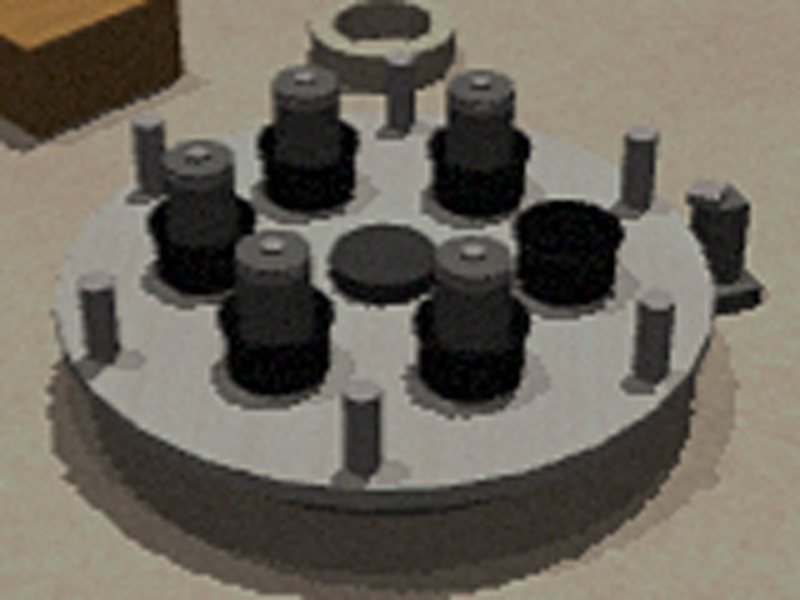

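```bash
python3 - <<'E'
from h import *
c=ctrl.calibration('top');s=ctrl.calibration('side')
f=lambda p:((p[0]+.5)/4-.5+205,(p[1]+.5)/4-.5+125)
img=cv2.imread('pics/top0.png')
hsv=cv2.cvtColor(img,cv2.COLOR_BGR2HSV)
from scipy.optimize import least_squares
B=[(176,224),(132,360),(229,467),(371,436),(413,298)]
P=np.array([onz(c,f(b),.116)[:2] for b in B])
def res(x): # cx,cy,theta
    return (P-np.array([[x[0]+.085*np.cos(x[2]+k*np.pi/3),x[1]+.085*np.sin(x[2]+k*np.pi/3)] for k in range(1,6)])).ravel()
r=least_squares(res,[.5,.07,-.3]);print('batt fit',r.x,np.degrees(r.x[2]),np.abs(r.fun).max())
cup=onz(c,f((317,202)),.080);print('cup rim',cup, 'hub',onz(c,f((277,337)),.06))
d=cup[:2]-r.x[:2];print('cup rad',np.hypot(*d),np.degrees(np.arctan2(d[1],d[0])))
pt=onz(c,f((246,68)),.06);d=pt[:2]-r.x[:2];print('pointer',pt,np.hypot(*d),np.degrees(np.arctan2(d[1],d[0])))
for p in [(230,107),(446,174),(499,398),(325,562),(104,488),(56,264)]:
    q=onz(c,f(p),.092);d=q[:2]-r.x[:2];print('peg',q,np.hypot(*d),np.degrees(np.arctan2(d[1],d[0])))
# side: peg / battery tops
fs=lambda p:((p[0]+.5)/5-.5+205,(p[1]+.5)/5-.5+150)
B=[(480,80),(306,78),(198,153),(270,243),(474,251)]
P=np.array([onz(s,fs(b),.116)[:2] for b in B])
r2=least_squares(res,[.5,.07,-.3]);print('side batt fit',r2.x,np.degrees(r2.x[2]),np.abs(r2.fun).max())
# cells
o=lambda p:((p[0]+.5)/5-.5+365,(p[1]+.5)/5-.5+130)
g=lambda p:((p[0]+.5)/5-.5+300,(p[1]+.5)/5-.5+280)
def tri(u,v):
    o1,d1=ray(c,u);o2,d2=ray(s,v)
    A=np.stack([d1,-d2],1);t=np.linalg.lstsq(A,o2-o1,rcond=None)[0]
    return o1+t[0]*d1,o2+t[1]*d2
for u,v in [((208,423),(112,158)),((107,312),(221,58)),((326,462),(120,363))]:
    print('cell',tri(o(u),g(v)))
print(onz(c,o((208,423)),.061),onz(s,g((112,158)),.061))
E
```

```text
batt fit [ 0.57340517  0.07420566 -0.3310383 ] -18.967097219142836 0.0006490732883893333
cup rim [0.65368006 0.04618257 0.08      ] hub [0.5729686  0.07314989 0.06      ]
cup rad 0.08502559616000871 -19.243539194150735
pointer [0.74332923 0.08857154 0.06      ] 0.17053024625171437 4.83246110457503
peg [0.71155657 0.09759716 0.092     ] 0.14011770853346095 9.610057334485857
peg [ 0.66686634 -0.03233139  0.092     ] 0.14172202697628944 -48.74067172413733
peg [ 0.53037607 -0.05994678  0.092     ] 0.14088428068276698 -107.78352770394176
peg [0.43503025 0.04703794 0.092     ] 0.14101667200228443 -168.89216869384856
peg [0.48242046 0.17848722 0.092     ] 0.13839386124688408 131.10440050974523
peg [0.61837896 0.20516042 0.092     ] 0.13846223458509138 71.04599193284194
side batt fit [ 0.57258303  0.07391244 -0.33087032] -18.95747309366824 0.0013439244941950146
cell (array([ 0.55127669, -0.25776775,  0.05880647]), array([ 0.55121256, -0.25775023,  0.05879759]))
cell (array([ 0.61005074, -0.21283108,  0.04316389]), array([ 0.61079456, -0.21306338,  0.04330674]))
cell (array([ 0.53063857, -0.32309183,  0.04340499]), array([ 0.53079673, -0.3231344 ,  0.04342588]))
[ 0.55115699 -0.25709468  0.061     ] [ 0.55044337 -0.25944944  0.061     ]
```

```bash
python3 - <<'E'
from h import *
c=ctrl.calibration('top')
o=lambda p:((p[0]+.5)/5-.5+365,(p[1]+.5)/5-.5+130)
for p in [(240,315),(265,322),(328,325),(240,262)]: 
  for z in (.02,.045): print(p,z,onz(c,o(p),z)-[.551,-.258,0])
E
python3 -m crank '[{"tx":0.05,"ty":0.04,"tz":0,"spin":0.14,"gripper":0.5},{"tx":0.1,"ty":0.08,"tz":0,"spin":0.28,"gripper":0.5},{"tx":0.14,"ty":0.11,"tz":0,"spin":0.42,"gripper":0.5},{"tx":0.18,"ty":0.14,"tz":0,"spin":0.56,"gripper":0.5},{"tx":0.22,"ty":0.17,"tz":0,"spin":0.70,"gripper":0.5}]'
```

```text
(240, 315) 0.02 [ 0.05847702 -0.03126131  0.02      ]
(240, 315) 0.045 [ 0.05576576 -0.02311982  0.045     ]
(265, 322) 0.02 [ 0.0545056  -0.04443916  0.02      ]
(265, 322) 0.045 [ 0.05188973 -0.03598115  0.045     ]
(328, 325) 0.02 [ 0.05218727 -0.07817441  0.02      ]
(328, 325) 0.045 [ 0.04962708 -0.06890609  0.045     ]
(240, 262) 0.02 [ 0.08637085 -0.03262592  0.02      ]
(240, 262) 0.045 [ 0.0829896  -0.02445165  0.045     ]
time: 0.65
eef_pos: [0.4275, -0.3455, 0.2312]
orientation: [-3.141, 0.0, 1.134]
ft_force: [0.0, -1.2, -0.3]
opening: 0.0639
```

```bash
python3 -m crank '[{"tx":0.03,"ty":0.02,"tz":0,"spin":0.14,"gripper":0.4},{"tx":0.06,"ty":0.04,"tz":0,"spin":0.28,"gripper":0.4},{"tx":0.09,"ty":0.06,"tz":0,"spin":0.42,"gripper":0.4},{"tx":0.1024,"ty":0.072,"tz":-0.03,"spin":0.53,"gripper":0.4},{"tx":0.1024,"ty":0.072,"tz":-0.06,"spin":0.53,"gripper":0.4}]'
python3 -m crank '[{"tx":0,"ty":0,"tz":-0.02,"spin":0,"gripper":0.4},{"tx":0,"ty":0,"tz":-0.02,"spin":0,"gripper":0.4},{"tx":0,"ty":0,"tz":-0.02,"spin":0,"gripper":0.4}]'
python3 - <<'E'
from h import *
s=ctrl.state();print(s['eef_pos'],s['orientation'])
c=ctrl.calibration('wrist')
cv2.imwrite("pics/w1.png",cv2.cvtColor(ctrl.capture('wrist'),cv2.COLOR_RGB2BGR))
print(proj(c,[.551,-.258,.061]), proj(c,[s['eef_pos'][0],s['eef_pos'][1],.061]))
E
```

```text
time: 1.15
eef_pos: [0.5303, -0.2733, 0.1705]
orientation: [3.141, 0.0, 1.666]
ft_force: [0.6, -1.4, -0.3]
opening: 0.0601
time: 1.45
eef_pos: [0.5288, -0.2752, 0.1519]
orientation: [3.142, 0.0, 1.659]
ft_force: [0.4, -0.5, 1.2]
opening: 0.0595
[ 0.52876802 -0.27523815  0.15187315] [3.14151653e+00 9.29404443e-05 1.65862257e+00]
[314.28160705 189.38253649] [278.60278707 211.24984639]
```

View pics/w1.png

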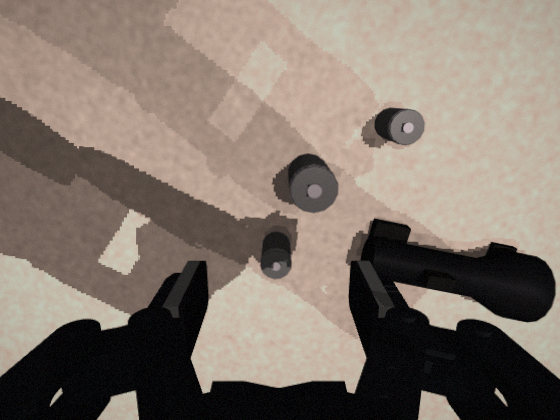

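The cell's top centre is at (314,190) in the wrist view, and my estimate projects to (314,189), so the position holds. Jaw clearance to the neighbouring cells and the torch is fine.

```bash
python3 -m crank '[{"tx":0.0222,"ty":0.0172,"tz":0,"spin":0,"gripper":0.4},{"tx":0.0222,"ty":0.0172,"tz":0,"spin":0,"gripper":0.4},{"tx":0.0222,"ty":0.0172,"tz":-0.03,"spin":0,"gripper":0.4},{"tx":0.0222,"ty":0.0172,"tz":-0.05,"spin":0,"gripper":0.4},{"tx":0.0222,"ty":0.0172,"tz":-0.05,"spin":0,"gripper":0.4}]'
python3 - <<'E'
from h import *
s=ctrl.state();print(s['eef_pos'],s['orientation'])
c=ctrl.calibration('wrist')
cv2.imwrite("pics/w2.png",cv2.cvtColor(ctrl.capture('wrist'),cv2.COLOR_RGB2BGR))
print(proj(c,[.551,-.258,.061]), proj(c,[s['eef_pos'][0],s['eef_pos'][1],.061]))
E
```

```text
time: 2.0
eef_pos: [0.5499, -0.2577, 0.0998]
orientation: [-3.139, -0.002, 1.659]
ft_force: [-0.9, 0.7, -0.2]
opening: 0.0598
[ 0.54988796 -0.25771078  0.09982811] [-3.13903709e+00 -1.62193308e-03  1.65858002e+00]
[280.95249973 241.12410172] [278.94302239 240.45458725]
```

View pics/w2.png

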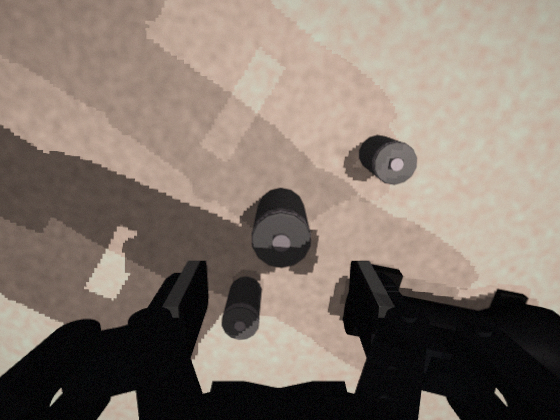

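```bash
python3 -m crank '[{"tx":0.001,"ty":0,"tz":-0.02,"spin":0,"gripper":0.4},{"tx":0.001,"ty":0,"tz":-0.04,"spin":0,"gripper":0.4},{"tx":0.001,"ty":0,"tz":-0.06,"spin":0,"gripper":0.4},{"tx":0.001,"ty":0,"tz":-0.07,"spin":0,"gripper":0.4},{"tx":0.001,"ty":0,"tz":-0.07,"spin":0,"gripper":0.4}]' 30
python3 -m crank '[{"tx":0,"ty":0,"tz":0,"spin":0,"gripper":-0.3},{"tx":0,"ty":0,"tz":0,"spin":0,"gripper":-0.6},{"tx":0,"ty":0,"tz":0,"spin":0,"gripper":-0.8},{"tx":0,"ty":0,"tz":0,"spin":0,"gripper":-0.8},{"tx":0,"ty":0,"tz":0,"spin":0,"gripper":-0.8}]' 30
python3 -m crank '[{"tx":0,"ty":0,"tz":0,"spin":0,"gripper":-0.8},{"tx":0,"ty":0,"tz":0,"spin":0,"gripper":-0.8}]' 30
python3 - <<'E'
from h import *
cv2.imwrite("pics/s2.png",cv2.cvtColor(ctrl.capture('side'),cv2.COLOR_RGB2BGR)[200:400,220:460].repeat(3,0).repeat(3,1))
E
```

```text
time: 2.55
eef_pos: [0.5519, -0.258, 0.0315]
orientation: [-3.141, -0.0, 1.659]
ft_force: [-0.4, -0.3, 0.2]
opening: 0.0596
time: 3.05
eef_pos: [0.5525, -0.2583, 0.0328]
orientation: [3.14, 0.001, 1.659]
ft_force: [-1.9, 0.3, 7.4]
opening: 0.032
time: 3.25
eef_pos: [0.5525, -0.2583, 0.0328]
orientation: [3.14, 0.001, 1.659]
ft_force: [-1.3, 0.2, 7.5]
opening: 0.0319
```

View pics/s2.png

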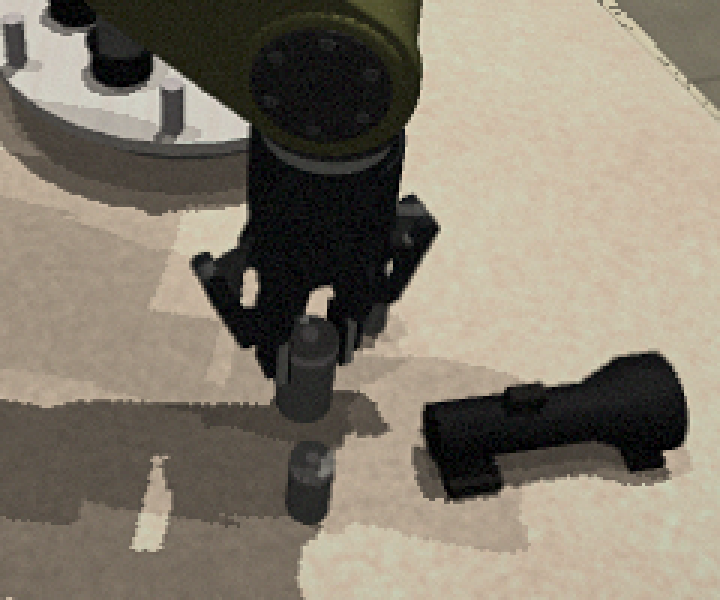

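The side view shows the cell at (305,365), upright between the fingers with an opening of 32 mm. Next I lift it and carry it to the cup at (0.653, 0.046).

```bash
python3 -m crank '[{"tx":0,"ty":0,"tz":0.02,"spin":0,"gripper":-0.8},{"tx":0,"ty":0,"tz":0.05,"spin":0,"gripper":-0.8},{"tx":0,"ty":0,"tz":0.09,"spin":0,"gripper":-0.8},{"tx":0,"ty":0,"tz":0.13,"spin":0,"gripper":-0.8},{"tx":0,"ty":0,"tz":0.15,"spin":0,"gripper":-0.8}]' 50
python3 -m crank '[{"tx":0.015,"ty":0.04,"tz":0,"spin":-0.1,"gripper":-0.8},{"tx":0.03,"ty":0.08,"tz":0,"spin":-0.2,"gripper":-0.8},{"tx":0.045,"ty":0.12,"tz":0,"spin":-0.3,"gripper":-0.8},{"tx":0.06,"ty":0.16,"tz":0,"spin":-0.38,"gripper":-0.8},{"tx":0.075,"ty":0.2,"tz":0,"spin":-0.42,"gripper":-0.8}]'
python3 -m crank '[{"tx":0,"ty":0,"tz":0,"spin":0,"gripper":-0.8}]'
```

```text
time: 3.8
eef_pos: [0.5526, -0.2582, 0.1857]
orientation: [3.137, 0.003, 1.659]
ft_force: [0.2, 0.0, -1.5]
opening: 0.0314
time: 4.3
eef_pos: [0.6272, -0.0562, 0.1819]
orientation: [3.141, -0.0, 1.236]
ft_force: [0.3, -0.6, -1.0]
opening: 0.0313
time: 4.4
eef_pos: [0.6279, -0.0532, 0.1816]
orientation: [3.141, -0.001, 1.242]
ft_force: [-0.1, -0.2, -1.1]
opening: 0.0316
```

```bash
python3 -m crank '[{"tx":0.01,"ty":0.035,"tz":0,"spin":0,"gripper":-0.8},{"tx":0.02,"ty":0.07,"tz":0,"spin":0,"gripper":-0.8},{"tx":0.0255,"ty":0.101,"tz":0,"spin":0,"gripper":-0.8},{"tx":0.0255,"ty":0.101,"tz":-0.02,"spin":0,"gripper":-0.8},{"tx":0.0255,"ty":0.101,"tz":-0.02,"spin":0,"gripper":-0.8}]'
python3 -m crank '[{"tx":0,"ty":0,"tz":0,"spin":0,"gripper":-0.8},{"tx":0,"ty":0,"tz":0,"spin":0,"gripper":-0.8}]'
python3 - <<'E'
from h import *
s=ctrl.state();print(s['eef_pos'],s['orientation'])
c=ctrl.calibration('wrist')
cv2.imwrite("pics/w3.png",cv2.cvtColor(ctrl.capture('wrist'),cv2.COLOR_RGB2BGR))
cv2.imwrite("pics/s3.png",cv2.cvtColor(ctrl.capture('side'),cv2.COLOR_RGB2BGR)[120:270,200:400].repeat(4,0).repeat(4,1))
x,y,z=s['eef_pos']
print(proj(c,[x,y,z+.0282]),proj(c,[x,y,z-.0328]),proj(c,[.6534,.0464,.08]))
E
```

```text
time: 4.9
eef_pos: [0.6513, 0.0436, 0.1591]
orientation: [-3.138, 0.001, 1.24]
ft_force: [-0.8, -0.7, -1.3]
opening: 0.0319
time: 5.1
eef_pos: [0.6526, 0.0423, 0.1624]
orientation: [3.14, -0.0, 1.238]
ft_force: [0.8, 0.4, -1.9]
opening: 0.0317
[0.65260649 0.04229839 0.16238768] [ 3.14048682e+00 -3.37257774e-04  1.23784641e+00]
[278.95604971 310.31477927] [278.50168147 244.46026565] [277.3928591  208.91548462]
```

View pics/w3.png

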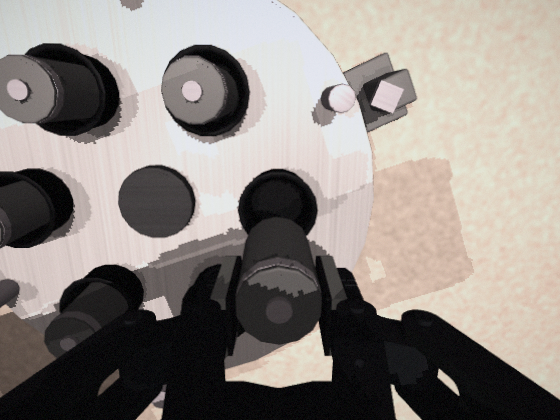

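View pics/s3.png

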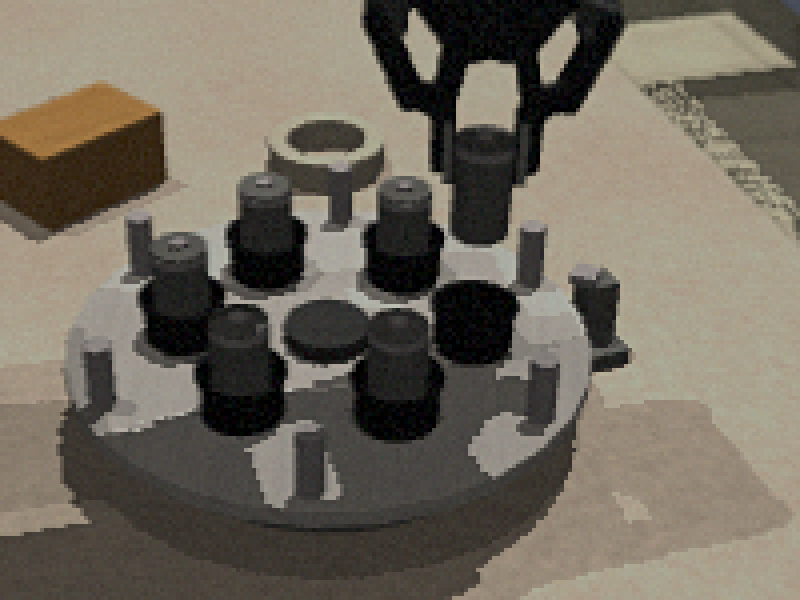

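The wrist view shows the cup rim centred at about (278,208), against (277,209) predicted. The cell top is at (279,311), against (279,310). That leaves a correction of about 1 mm in x and 4 mm in y before descending.

```bash
python3 -m crank '[{"tx":0.001,"ty":0.004,"tz":0,"spin":0,"gripper":-0.8},{"tx":0.001,"ty":0.004,"tz":-0.015,"spin":0,"gripper":-0.8},{"tx":0.001,"ty":0.004,"tz":-0.03,"spin":0,"gripper":-0.8},{"tx":0.001,"ty":0.004,"tz":-0.035,"spin":0,"gripper":-0.8},{"tx":0.001,"ty":0.004,"tz":-0.035,"spin":0,"gripper":-0.8}]'
python3 -m crank '[{"tx":0,"ty":0,"tz":0,"spin":0,"gripper":-0.8}]'
python3 - <<'E'
from h import *
s=ctrl.state();print(s['eef_pos'],s['orientation'])
cv2.imwrite("pics/s4.png",cv2.cvtColor(ctrl.capture('side'),cv2.COLOR_RGB2BGR)[120:270,200:400].repeat(4,0).repeat(4,1))
E
```

```text
time: 5.7
eef_pos: [0.6528, 0.0471, 0.1245]
orientation: [-3.139, 0.001, 1.239]
ft_force: [-0.3, 0.1, -0.3]
opening: 0.0319
time: 5.8
eef_pos: [0.6535, 0.0471, 0.1263]
orientation: [3.142, 0.0, 1.239]
ft_force: [-0.5, -0.1, -1.0]
opening: 0.0313
[0.6534628  0.04711078 0.12633061] [3.14156259e+00 1.46903932e-06 1.23875997e+00]
```

View pics/s4.png

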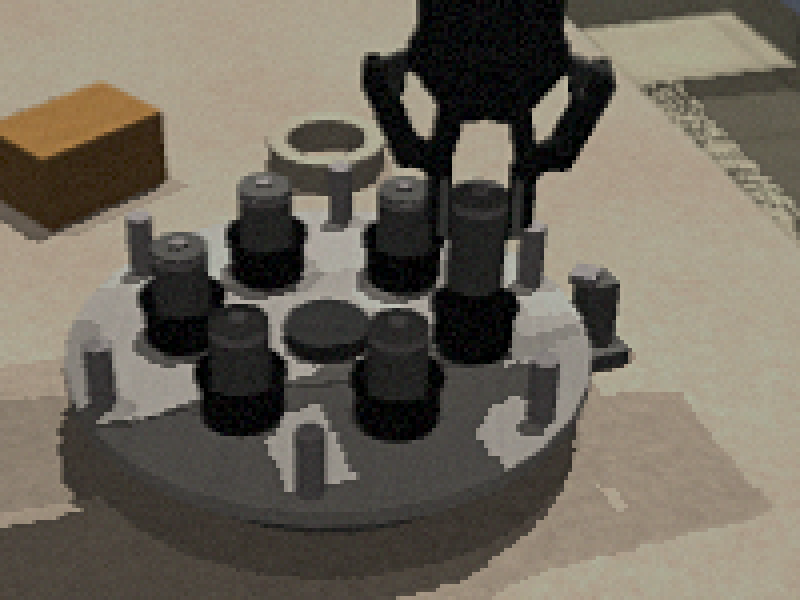

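The side view shows the cell over the cup centre, both at about x = 477. I'll descend and watch the force.

```bash
python3 -m crank '[{"tx":0,"ty":-0.0005,"tz":-0.01,"spin":0,"gripper":-0.8},{"tx":0,"ty":-0.0005,"tz":-0.02,"spin":0,"gripper":-0.8},{"tx":0,"ty":-0.0005,"tz":-0.02,"spin":0,"gripper":-0.8}]'
python3 -m crank '[{"tx":0,"ty":0,"tz":-0.006,"spin":0,"gripper":-0.8},{"tx":0,"ty":0,"tz":-0.012,"spin":0,"gripper":-0.8},{"tx":0,"ty":0,"tz":-0.014,"spin":0,"gripper":-0.8},{"tx":0,"ty":0,"tz":-0.014,"spin":0,"gripper":-0.8}]'
```

```text
time: 6.15
eef_pos: [0.6525, 0.0466, 0.1041]
orientation: [-3.139, 0.001, 1.239]
ft_force: [-0.4, 0.2, -2.5]
opening: 0.0316
time: 6.55
eef_pos: [0.6532, 0.0466, 0.0919]
orientation: [-3.141, 0.0, 1.239]
ft_force: [1.1, -0.7, -0.5]
opening: 0.0315
```

```bash
python3 -m crank '[{"tx":0,"ty":0,"tz":-0.001,"spin":0,"gripper":-0.8},{"tx":0,"ty":0,"tz":-0.002,"spin":0,"gripper":-0.8},{"tx":0,"ty":0,"tz":-0.002,"spin":0,"gripper":-0.8}]'
python3 -m crank '[{"tx":0,"ty":0,"tz":-0.001,"spin":0,"gripper":-0.8},{"tx":0,"ty":0,"tz":-0.002,"spin":0,"gripper":-0.8},{"tx":0,"ty":0,"tz":-0.002,"spin":0,"gripper":-0.8}]'
python3 -m crank '[{"tx":0,"ty":0,"tz":-0.001,"spin":0,"gripper":-0.8},{"tx":0,"ty":0,"tz":-0.001,"spin":0,"gripper":-0.8}]'
```

```text
time: 6.85
eef_pos: [0.6534, 0.0467, 0.0903]
orientation: [3.142, -0.0, 1.239]
ft_force: [0.6, 0.6, -0.9]
opening: 0.0315
time: 7.15
eef_pos: [0.6533, 0.0466, 0.0882]
orientation: [-3.142, 0.0, 1.239]
ft_force: [-0.4, 1.4, -1.4]
opening: 0.0315
time: 7.35
eef_pos: [0.6535, 0.0467, 0.088]
orientation: [3.141, -0.0, 1.239]
ft_force: [-2.6, 0.6, 4.6]
opening: 0.0316
```

Floor contact came at TCP z = 0.088 with 4.6 N, against 0.0878 expected. I'll release here.

```bash
python3 -m crank '[{"tx":0,"ty":0,"tz":0,"spin":0,"gripper":-0.1},{"tx":0,"ty":0,"tz":0,"spin":0,"gripper":0.0},{"tx":0,"ty":0,"tz":0,"spin":0,"gripper":0.2},{"tx":0,"ty":0,"tz":0,"spin":0,"gripper":0.2}]'
python3 -m crank '[{"tx":0,"ty":0,"tz":0.02,"spin":0,"gripper":0.2},{"tx":0,"ty":0,"tz":0.05,"spin":0,"gripper":0.2},{"tx":0,"ty":0,"tz":0.08,"spin":0,"gripper":0.2},{"tx":0,"ty":0,"tz":0.1,"spin":0,"gripper":0.2},{"tx":0,"ty":0,"tz":0.1,"spin":0,"gripper":0.2}]'
python3 - <<'E'
from h import *
s=ctrl.state();print(s['eef_pos'],s['orientation'])
c=ctrl.calibration('wrist')
cv2.imwrite("pics/w5.png",cv2.cvtColor(ctrl.capture('wrist'),cv2.COLOR_RGB2BGR))
cv2.imwrite("pics/s5.png",cv2.cvtColor(ctrl.capture('side'),cv2.COLOR_RGB2BGR)[120:270,200:400].repeat(4,0).repeat(4,1))
print(proj(c,[.6534,.0464,.116]))
E
```

```text
time: 7.75
eef_pos: [0.6533, 0.0466, 0.0872]
orientation: [-3.141, 0.0, 1.239]
ft_force: [0.3, -0.1, -0.1]
opening: 0.0516
time: 8.25
eef_pos: [0.6544, 0.0467, 0.1906]
orientation: [3.137, -0.002, 1.239]
ft_force: [0.7, -0.2, 0.6]
opening: 0.0511
[0.65439278 0.04666318 0.19056904] [ 3.13668826e+00 -1.78773186e-03  1.23880329e+00]
[276.57000694 219.85507889]
```

View pics/w5.png

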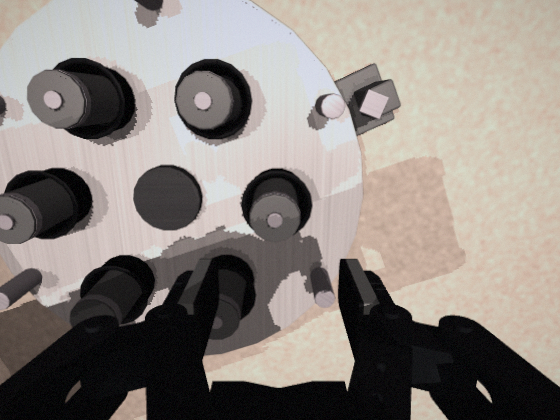

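View pics/s5.png

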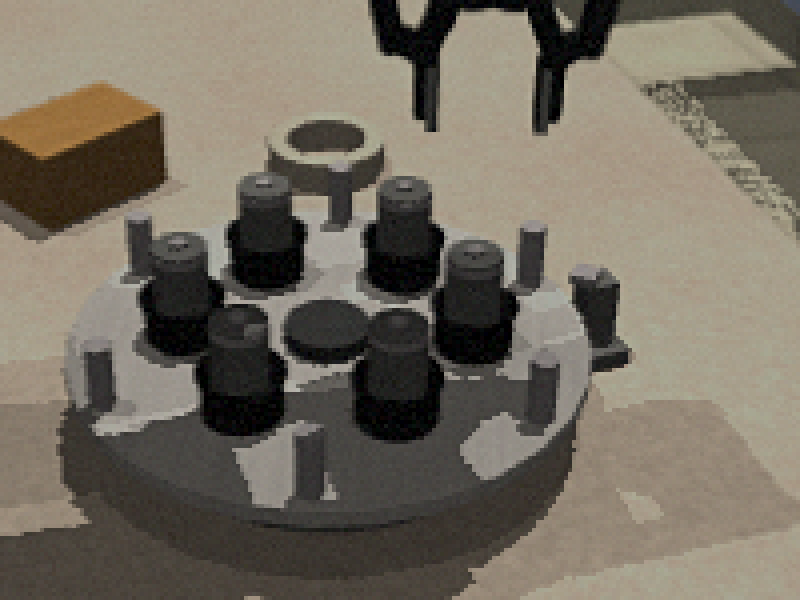

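The wrist view shows the cell centred in its cup at (275,219), against (277,220) predicted. In the side view it stands level with the other five (top at 475,250), and the turret has not moved.

Next I shut the fingers and go behind the peg at -49°, located at (0.665, -0.032), with tool x along the push direction.

```bash
python3 -m crank '[{"tx":-0.003,"ty":-0.025,"tz":0,"spin":-0.1,"gripper":-1},{"tx":-0.006,"ty":-0.05,"tz":0,"spin":-0.2,"gripper":-1},{"tx":-0.01,"ty":-0.08,"tz":0,"spin":-0.3,"gripper":-1},{"tx":-0.013,"ty":-0.099,"tz":0,"spin":-0.36,"gripper":-1},{"tx":-0.013,"ty":-0.099,"tz":0,"spin":-0.36,"gripper":-1}]' 40
python3 -m crank '[{"tx":0,"ty":0,"tz":0,"spin":0,"gripper":-1},{"tx":0,"ty":0,"tz":-0.02,"spin":0,"gripper":-1},{"tx":0,"ty":0,"tz":-0.04,"spin":0,"gripper":-1},{"tx":0,"ty":0,"tz":-0.05,"spin":0,"gripper":-1},{"tx":0,"ty":0,"tz":-0.05,"spin":0,"gripper":-1}]'
python3 - <<'E'
from h import *
s=ctrl.state();print(s['eef_pos'],s['orientation'],s['ft_force'])
c=ctrl.calibration('wrist')
cv2.imwrite("pics/w6.png",cv2.cvtColor(ctrl.capture('wrist'),cv2.COLOR_RGB2BGR))
cv2.imwrite("pics/s6.png",cv2.cvtColor(ctrl.capture('side'),cv2.COLOR_RGB2BGR)[120:270,200:400].repeat(4,0).repeat(4,1))
print(proj(c,[.6648,-.0317,.092]))
E
```

```text
time: 8.85
eef_pos: [0.6396, -0.0545, 0.1855]
orientation: [-3.14, 0.002, 0.875]
ft_force: [-0.5, 0.6, -0.1]
opening: 0.0001
time: 9.35
eef_pos: [0.6398, -0.0514, 0.1355]
orientation: [-3.139, 0.002, 0.88]
ft_force: [-0.4, -0.1, 0.5]
opening: 0.0004
[ 0.63977618 -0.05143057  0.13548908] [-3.13891925e+00  1.53344557e-03  8.80387588e-01] [-0.44051803 -0.09087926  0.48923783]
[291.36017018 181.34547942]
```

View pics/w6.png

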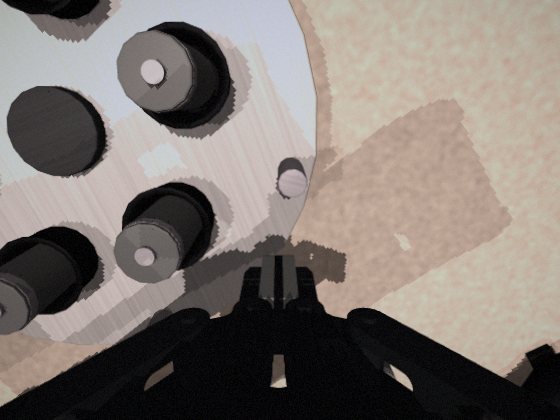

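View pics/s6.png

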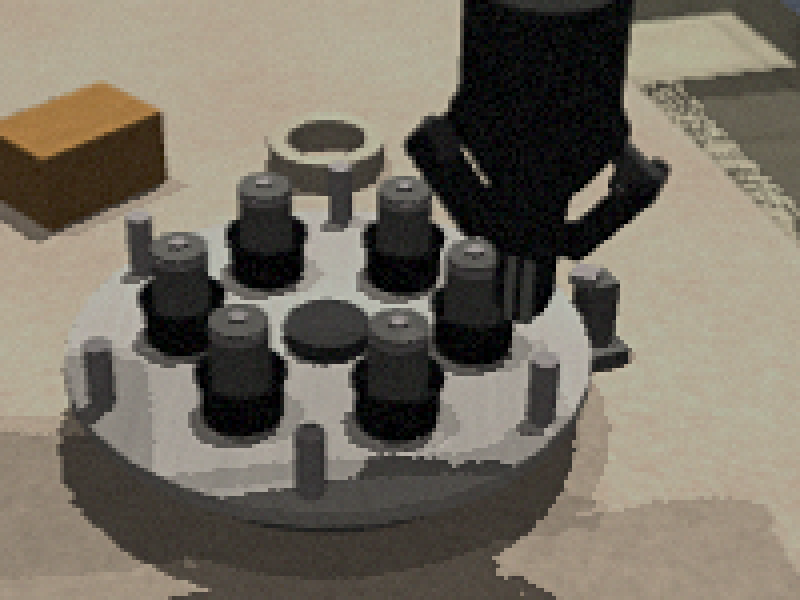

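The peg top is at (291,180), against (291,181) predicted. I'll lower to z ≈ 0.078, which keeps the finger linkage above the battery tops and overlaps the peg by 14 mm.

```bash
python3 -m crank '[{"tx":0.002,"ty":-0.003,"tz":-0.015,"spin":0,"gripper":-1},{"tx":0.002,"ty":-0.003,"tz":-0.03,"spin":0,"gripper":-1},{"tx":0.002,"ty":-0.003,"tz":-0.045,"spin":0,"gripper":-1},{"tx":0.002,"ty":-0.003,"tz":-0.055,"spin":0,"gripper":-1},{"tx":0.002,"ty":-0.003,"tz":-0.057,"spin":0,"gripper":-1}]'
python3 -m crank '[{"tx":0,"ty":0,"tz":0,"spin":0,"gripper":-1},{"tx":0,"ty":0,"tz":0,"spin":0,"gripper":-1}]'
python3 - <<'E'
from h import *
s=ctrl.state();print(s['eef_pos'],s['orientation'],s['ft_force'])
p=np.array([.6648,-.0317]);u=np.array([.755,.656]);r=np.array([.656,-.755])
d=s['eef_pos'][:2]-p;print('along',d@u,'rad',d@r)
cv2.imwrite("pics/w7.png",cv2.cvtColor(ctrl.capture('wrist'),cv2.COLOR_RGB2BGR))
cv2.imwrite("pics/s7.png",cv2.cvtColor(ctrl.capture('side'),cv2.COLOR_RGB2BGR)[120:270,200:400].repeat(4,0).repeat(4,1))
E
```

```text
time: 9.95
eef_pos: [0.6416, -0.0553, 0.0783]
orientation: [-3.139, 0.001, 0.879]
ft_force: [0.4, 0.6, -0.4]
opening: -0.0
time: 10.15
eef_pos: [0.6427, -0.0554, 0.0809]
orientation: [3.141, -0.001, 0.879]
ft_force: [0.1, -0.5, 1.1]
opening: -0.0
[ 0.64269019 -0.05539646  0.08091878] [ 3.14073700e+00 -5.54559248e-04  8.78817038e-01] [ 0.14543255 -0.46450634  1.13787134]
along -0.032237780710367474 rad 0.003386793536082244
```

View pics/w7.png

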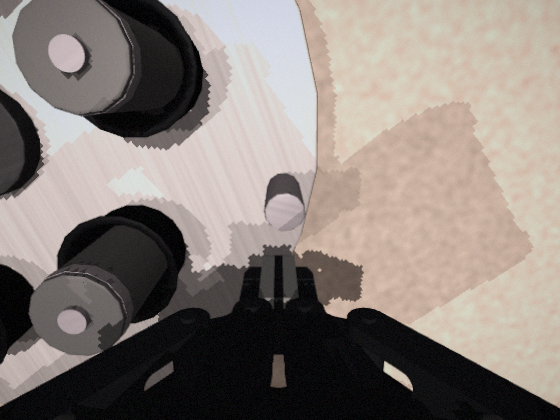

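View pics/s7.png

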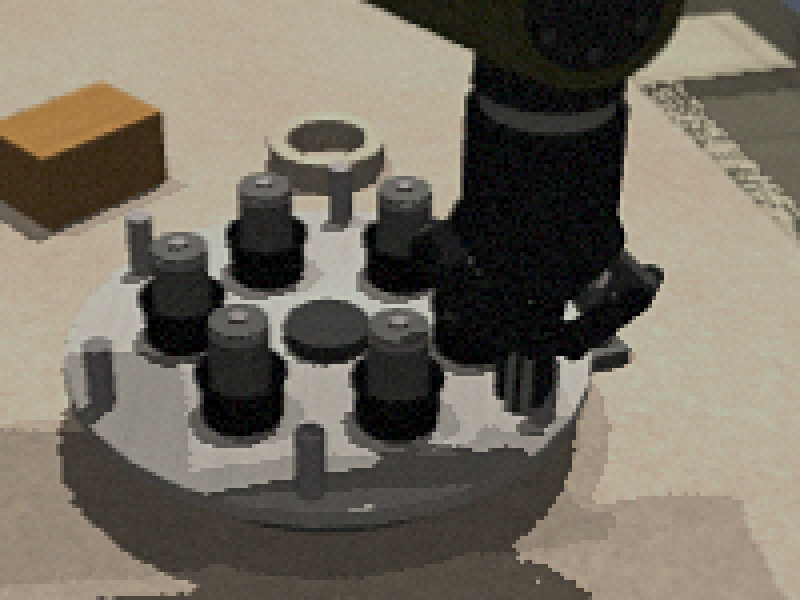

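```bash
python3 -m crank '[{"tx":0.0038,"ty":0.0033,"tz":-0.002,"spin":0,"gripper":-1},{"tx":0.0076,"ty":0.0066,"tz":-0.002,"spin":0,"gripper":-1},{"tx":0.0085,"ty":0.0074,"tz":-0.002,"spin":0,"gripper":-1},{"tx":0.0085,"ty":0.0074,"tz":-0.002,"spin":0,"gripper":-1}]'
python3 -m crank '[{"tx":0.001,"ty":0.0009,"tz":0,"spin":0,"gripper":-1},{"tx":0.002,"ty":0.0017,"tz":0,"spin":0,"gripper":-1},{"tx":0.003,"ty":0.0026,"tz":0,"spin":0,"gripper":-1},{"tx":0.003,"ty":0.0026,"tz":0,"spin":0,"gripper":-1}]'
```

```text
time: 10.65
eef_pos: [0.651, -0.0477, 0.0782]
orientation: [-3.142, 0.0, 0.879]
ft_force: [0.8, -0.4, -0.8]
opening: 0.0001
time: 11.05
eef_pos: [0.6539, -0.0454, 0.0782]
orientation: [-3.142, 0.0, 0.879]
ft_force: [-0.5, -1.4, 0.7]
opening: 0.0003
```

```bash
python3 - <<'E'
import numpy as np
a=np.array([.573,.0741]);p=np.array([.6539,-.0454])-a
for k in range(0,37,1):
    t=np.radians(k);q=np.array([np.cos(t)*p[0]-np.sin(t)*p[1],np.sin(t)*p[0]+np.cos(t)*p[1]])
    d=q-p
    print(k,(d*1000).round(1),round(t,4),end='; ')
E
```

```text
0 [0. 0.] 0.0; 1 [2.1 1.4] 0.0175; 2 [4.1 2.9] 0.0349; 3 [6.1 4.4] 0.0524; 4 [8.1 5.9] 0.0698; 5 [10.1  7.5] 0.0873; 6 [12.   9.1] 0.1047; 7 [14.  10.7] 0.1222; 8 [15.8 12.4] 0.1396; 9 [17.7 14.1] 0.1571; 10 [19.5 15.9] 0.1745; 11 [21.3 17.6] 0.192; 12 [23.1 19.4] 0.2094; 13 [24.8 21.3] 0.2269; 14 [26.5 23.1] 0.2443; 15 [28.2 25. ] 0.2618; 16 [29.8 26.9] 0.2793; 17 [31.4 28.9] 0.2967; 18 [33.  30.8] 0.3142; 19 [34.5 32.8] 0.3316; 20 [36.  34.9] 0.3491; 21 [37.5 36.9] 0.3665; 22 [38.9 39. ] 0.384; 23 [40.3 41.1] 0.4014; 24 [41.6 43.2] 0.4189; 25 [42.9 45.4] 0.4363; 26 [44.2 47.6] 0.4538; 27 [45.4 49.8] 0.4712; 28 [46.6 52. ] 0.4887; 29 [47.8 54.2] 0.5061; 30 [48.9 56.5] 0.5236; 31 [50.  58.7] 0.5411; 32 [51. 61.] 0.5585; 33 [52.  63.3] 0.576; 34 [53.  65.7] 0.5934; 35 [53.9 68. ] 0.6109; 36 [54.8 70.4] 0.6283;
```

```bash
python3 -m crank '[{"tx":0.0021,"ty":0.0014,"tz":0,"spin":0.0175,"gripper":-1},{"tx":0.0041,"ty":0.0029,"tz":0,"spin":0.035,"gripper":-1},{"tx":0.0061,"ty":0.0044,"tz":0,"spin":0.052,"gripper":-1},{"tx":0.0081,"ty":0.0059,"tz":0,"spin":0.07,"gripper":-1},{"tx":0.0101,"ty":0.0075,"tz":0,"spin":0.087,"gripper":-1}]'
python3 - <<'E'
from h import *
s=ctrl.state();print(s['eef_pos'],s['orientation'],s['ft_force'])
cv2.imwrite("pics/w8.png",cv2.cvtColor(ctrl.capture('wrist'),cv2.COLOR_RGB2BGR))
E
```

```text
time: 11.55
eef_pos: [0.6642, -0.0378, 0.0783]
orientation: [3.142, 0.0, 0.967]
ft_force: [-1.1, -1.8, 1.2]
opening: -0.0
[ 0.66416375 -0.03775912  0.07826449] [3.14152077e+00 9.90699342e-06 9.67348546e-01] [-1.13531143 -1.79958248  1.17811392]
```

View pics/w8.png

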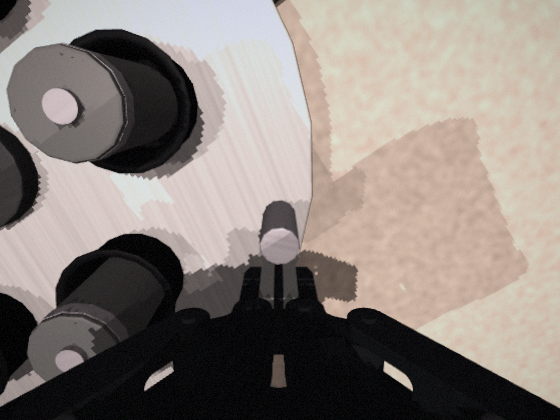

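The peg is now against the finger front at (280,246), with about 2 N of drag. I'll work out the turret angle from this picture.

```bash
python3 - <<'E'
from h import *
c=ctrl.calibration('wrist')
a=np.array([.573,.0741])
for n,p,z in [('peg',(279,246),.092),('cell',(61,106),.116)]:
    q=onz(c,p,z)[:2]-a;print(n,q+a,np.hypot(*q),np.degrees(np.arctan2(q[1],q[0])))
E
```

```text
peg [ 0.67516901 -0.02206142] 0.14030511671833515 -43.264995945285
cell [0.65495226 0.05495364] 0.08415911436241505 -13.150043107617895
```

```bash
python3 -m crank '[{"tx":0.0023,"ty":0.0019,"tz":0,"spin":0.021,"gripper":-1},{"tx":0.0046,"ty":0.0039,"tz":0,"spin":0.042,"gripper":-1},{"tx":0.0068,"ty":0.006,"tz":0,"spin":0.063,"gripper":-1},{"tx":0.009,"ty":0.008,"tz":0,"spin":0.084,"gripper":-1},{"tx":0.0112,"ty":0.0101,"tz":0,"spin":0.105,"gripper":-1}]'
python3 -m crank '[{"tx":0,"ty":0,"tz":0,"spin":0,"gripper":-1}]'
```

```text
time: 12.1
eef_pos: [0.6753, -0.0276, 0.0782]
orientation: [-3.141, 0.0, 1.073]
ft_force: [-2.5, -2.4, 0.5]
opening: -0.0
time: 12.2
eef_pos: [0.6755, -0.0273, 0.0783]
orientation: [3.141, -0.0, 1.072]
ft_force: [0.7, -0.3, 0.6]
opening: 0.0001
```

```bash
cat > g.py <<'E'
from h import *
import sys
s=ctrl.state();a=np.array([.573,.0741]);q=s['eef_pos'][:2]-a
t=np.arctan2(q[1],q[0])+np.radians(7.5)
f=-(s['ft_force'][0]*-np.sin(t)+s['ft_force'][1]*np.cos(t))
print(f"peg ang {np.degrees(t):.2f} push {f:.1f} N fz {s['ft_force'][2]:.1f} rad {np.hypot(*q):.4f}")
sys.exit(1 if f>5 else 0)
E
C="python3 -m crank"; G="python3 g.py"
$C '[{"tx":0.0008,"ty":0.0008,"tz":0,"spin":0.0075,"gripper":-1}]' >/dev/null && $G &&
$C '[{"tx":0.0008,"ty":0.0008,"tz":0,"spin":0.0075,"gripper":-1}]' >/dev/null && $G &&
$C '[{"tx":0.0008,"ty":0.0008,"tz":0,"spin":0.0075,"gripper":-1}]' >/dev/null && $G &&
$C '[{"tx":0.0008,"ty":0.0008,"tz":0,"spin":0.0075,"gripper":-1}]' >/dev/null && $G &&
$C '[{"tx":0.0008,"ty":0.0008,"tz":0,"spin":0.0075,"gripper":-1}]' >/dev/null && $G
```

```text
peg ang -36.93 push 2.0 N fz 0.2 rad 0.1442
peg ang -36.53 push 3.2 N fz 1.6 rad 0.1442
peg ang -36.08 push 2.2 N fz 0.3 rad 0.1442
peg ang -35.61 push 2.6 N fz 0.2 rad 0.1443
peg ang -35.16 push 2.1 N fz 0.7 rad 0.1443
```

```bash
C="python3 -m crank"; G="python3 g.py"
$C '[{"tx":0.0008,"ty":0.0008,"tz":0,"spin":0.0075,"gripper":-1}]' >/dev/null && $G &&
$C '[{"tx":0.0007,"ty":0.0008,"tz":0,"spin":0.0075,"gripper":-1}]' >/dev/null && $G &&
$C '[{"tx":0.0008,"ty":0.0008,"tz":0,"spin":0.0075,"gripper":-1}]' >/dev/null && $G &&
$C '[{"tx":0.0007,"ty":0.0008,"tz":0,"spin":0.0075,"gripper":-1}]' >/dev/null && $G &&
$C '[{"tx":0.0007,"ty":0.0008,"tz":0,"spin":0.0075,"gripper":-1}]' >/dev/null && $G &&
$C '[{"tx":0.0007,"ty":0.0008,"tz":0,"spin":0.0075,"gripper":-1}]' >/dev/null && $G &&
$C '[{"tx":0.0007,"ty":0.0008,"tz":0,"spin":0.0075,"gripper":-1}]' >/dev/null && $G &&
$C '[{"tx":0.0007,"ty":0.0008,"tz":0,"spin":0.0075,"gripper":-1}]' >/dev/null && $G
```

```text
peg ang -34.70 push 1.8 N fz -0.2 rad 0.1444
peg ang -34.28 push 3.0 N fz 0.5 rad 0.1444
peg ang -33.83 push 2.8 N fz -0.7 rad 0.1445
peg ang -33.39 push 2.1 N fz 0.2 rad 0.1445
peg ang -32.97 push 1.7 N fz -0.4 rad 0.1445
peg ang -32.54 push 0.9 N fz -0.4 rad 0.1445
peg ang -32.12 push 1.3 N fz -0.1 rad 0.1446
peg ang -31.69 push 0.7 N fz -0.7 rad 0.1446
```

```bash
python3 g.py
```

```text
peg ang -31.69 push 0.7 N fz -0.7 rad 0.1446
```

```bash
C="python3 -m crank"; G="python3 g.py"
$C '[{"tx":0.0007,"ty":0.0008,"tz":0,"spin":0.0075,"gripper":-1}]' >/dev/null && $G &&
$C '[{"tx":0.0007,"ty":0.0009,"tz":0,"spin":0.0075,"gripper":-1}]' >/dev/null && $G &&
$C '[{"tx":0.0007,"ty":0.0009,"tz":0,"spin":0.0075,"gripper":-1}]' >/dev/null && $G &&
$C '[{"tx":0.0006,"ty":0.0009,"tz":0,"spin":0.0075,"gripper":-1}]' >/dev/null && $G &&
$C '[{"tx":0.0006,"ty":0.0009,"tz":0,"spin":0.0075,"gripper":-1}]' >/dev/null && $G &&
$C '[{"tx":0.0006,"ty":0.0009,"tz":0,"spin":0.0075,"gripper":-1}]' >/dev/null && $G &&
$C '[{"tx":0.0006,"ty":0.0009,"tz":0,"spin":0.0075,"gripper":-1}]' >/dev/null && $G &&
$C '[{"tx":0.0006,"ty":0.0009,"tz":0,"spin":0.0075,"gripper":-1}]' >/dev/null && $G
python3 - <<'E'
from h import *
cv2.imwrite("pics/w9.png",cv2.cvtColor(ctrl.capture('wrist'),cv2.COLOR_RGB2BGR))
E
```

```text
peg ang -31.26 push 1.2 N fz -0.3 rad 0.1446
peg ang -30.79 push -0.8 N fz -0.3 rad 0.1447
peg ang -30.32 push -0.6 N fz -1.2 rad 0.1447
peg ang -29.90 push -0.4 N fz -0.9 rad 0.1446
peg ang -29.49 push 1.0 N fz -0.4 rad 0.1445
peg ang -29.12 push 1.5 N fz 0.5 rad 0.1444
peg ang -28.75 push 2.6 N fz 0.2 rad 0.1444
peg ang -28.33 push 2.1 N fz -0.1 rad 0.1444
```

View pics/w9.png

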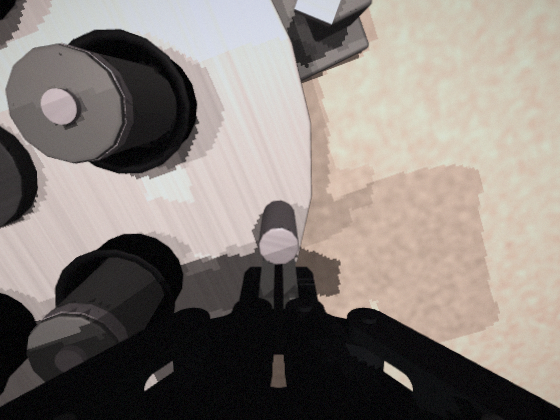

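The peg is still against the fingers at (279,245), and the cup is at about +1.5°. The force is only drag so far, so I carry on.

```bash
C="python3 -m crank"; G="python3 g.py"
$C '[{"tx":0.0006,"ty":0.0009,"tz":0,"spin":0.0075,"gripper":-1}]' >/dev/null && $G &&
$C '[{"tx":0.0006,"ty":0.0009,"tz":0,"spin":0.0075,"gripper":-1}]' >/dev/null && $G &&
$C '[{"tx":0.0006,"ty":0.0009,"tz":0,"spin":0.0075,"gripper":-1}]' >/dev/null && $G &&
$C '[{"tx":0.0006,"ty":0.0009,"tz":0,"spin":0.0075,"gripper":-1}]' >/dev/null && $G &&
$C '[{"tx":0.0006,"ty":0.0009,"tz":0,"spin":0.0075,"gripper":-1}]' >/dev/null && $G &&
$C '[{"tx":0.0006,"ty":0.0009,"tz":0,"spin":0.0075,"gripper":-1}]' >/dev/null && $G &&
$C '[{"tx":0.0006,"ty":0.001,"tz":0,"spin":0.0075,"gripper":-1}]' >/dev/null && $G &&
$C '[{"tx":0.0006,"ty":0.001,"tz":0,"spin":0.0075,"gripper":-1}]' >/dev/null && $G
```

```text
peg ang -27.89 push 2.4 N fz 0.3 rad 0.1444
peg ang -27.44 push 3.4 N fz 0.6 rad 0.1444
peg ang -27.06 push 4.9 N fz 0.5 rad 0.1444
peg ang -26.74 push 7.2 N fz 1.7 rad 0.1444
```

The guard tripped as the force climbed through 3.4, 4.9 and 7.2 N. I'll hold to confirm it is a firm stop.

```bash
C="python3 -m crank"; G="python3 g.py"
$C '[{"tx":0,"ty":0,"tz":0,"spin":0,"gripper":-1}]' >/dev/null; $G
$C '[{"tx":0,"ty":0,"tz":0,"spin":0,"gripper":-1}]' >/dev/null; $G
$C '[{"tx":0,"ty":0,"tz":0,"spin":0,"gripper":-1}]' >/dev/null; $G
```

```text
peg ang -26.72 push 6.0 N fz 0.8 rad 0.1444
peg ang -26.72 push 5.4 N fz 0.3 rad 0.1444
peg ang -26.73 push 5.6 N fz 1.6 rad 0.1444
```

```bash
C="python3 -m crank"; G="python3 g.py"
$C '[{"tx":0.0004,"ty":0.0006,"tz":0,"spin":0,"gripper":-1}]' >/dev/null; $G
$C '[{"tx":0,"ty":0,"tz":0,"spin":0,"gripper":-1}]' >/dev/null; $G
```

```text
peg ang -26.57 push 9.3 N fz 1.8 rad 0.1444
peg ang -26.55 push 8.2 N fz 2.3 rad 0.1444
```

The force rises with almost no motion (8–9 N), so the catch is blocking the turret. I back away opposite to the push, then up.

```bash
python3 -m crank '[{"tx":-0.0012,"ty":-0.0016,"tz":0,"spin":0,"gripper":-1},{"tx":-0.003,"ty":-0.004,"tz":0,"spin":0,"gripper":-1},{"tx":-0.006,"ty":-0.008,"tz":0,"spin":0,"gripper":-1},{"tx":-0.008,"ty":-0.011,"tz":0,"spin":0,"gripper":-1},{"tx":-0.008,"ty":-0.011,"tz":0,"spin":0,"gripper":-1}]'
python3 -m crank '[{"tx":0,"ty":0,"tz":0.03,"spin":0,"gripper":-1},{"tx":0,"ty":0,"tz":0.07,"spin":0,"gripper":-1},{"tx":0,"ty":0,"tz":0.11,"spin":0,"gripper":-1},{"tx":-0.02,"ty":-0.03,"tz":0.14,"spin":0,"gripper":-1},{"tx":-0.04,"ty":-0.07,"tz":0.14,"spin":0,"gripper":-1}]'
python3 -m crank '[{"tx":-0.03,"ty":-0.04,"tz":0,"spin":0,"gripper":-1},{"tx":-0.06,"ty":-0.08,"tz":0,"spin":0,"gripper":-1},{"tx":-0.09,"ty":-0.12,"tz":0,"spin":0,"gripper":-1},{"tx":-0.12,"ty":-0.16,"tz":0,"spin":0,"gripper":-1},{"tx":-0.15,"ty":-0.2,"tz":0,"spin":0,"gripper":-1}]'
python3 -m crank '[{"tx":-0.04,"ty":-0.04,"tz":0.02,"spin":0,"gripper":-1},{"tx":-0.06,"ty":-0.08,"tz":0.03,"spin":0,"gripper":-1},{"tx":-0.06,"ty":-0.08,"tz":0.03,"spin":0,"gripper":-1}]'
python3 - <<'E'
from h import *
t=cv2.cvtColor(ctrl.capture('top'),cv2.COLOR_RGB2BGR);cv2.imwrite("pics/t9.png",t)
cv2.imwrite("pics/s9.png",cv2.cvtColor(ctrl.capture('side'),cv2.COLOR_RGB2BGR)[120:270,200:400].repeat(4,0).repeat(4,1))
cv2.imwrite('pics/a9.png',cv2.resize(t[125:275,205:345],None,fx=4,fy=4,interpolation=cv2.INTER_CUBIC))
E
```

```text
time: 15.75
eef_pos: [0.6846, -0.0174, 0.0783]
orientation: [-3.141, -0.0, 1.258]
ft_force: [-0.4, 0.6, 0.4]
opening: -0.0
time: 16.25
eef_pos: [0.6458, -0.0865, 0.2233]
orientation: [3.134, -0.001, 1.261]
ft_force: [0.4, -1.1, 0.9]
opening: 0.0004
time: 16.75
eef_pos: [0.4935, -0.2883, 0.2186]
orientation: [3.141, -0.0, 1.259]
ft_force: [-0.1, -1.2, 0.6]
opening: -0.0001
time: 17.05
eef_pos: [0.4326, -0.3709, 0.2501]
orientation: [3.139, 0.002, 1.254]
ft_force: [0.6, 0.7, 0.2]
opening: 0.0001
```

View pics/a9.png

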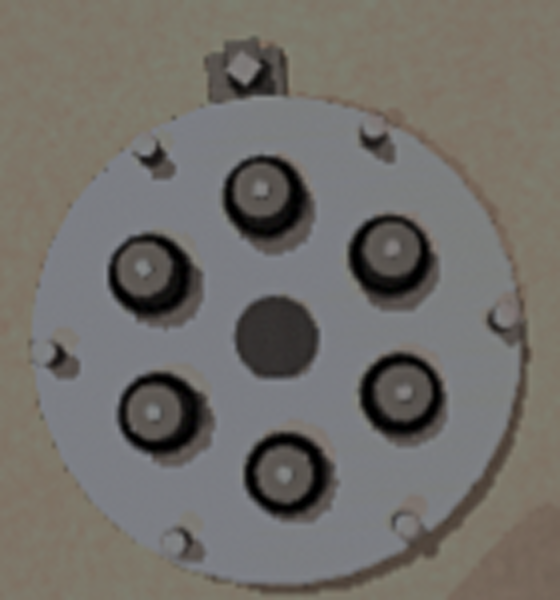

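View pics/s9.png

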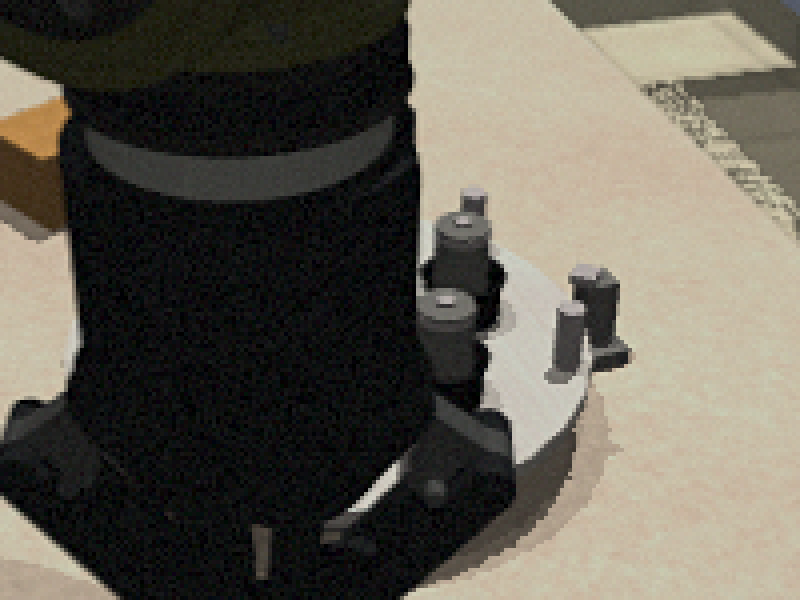

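View pics/t9.png

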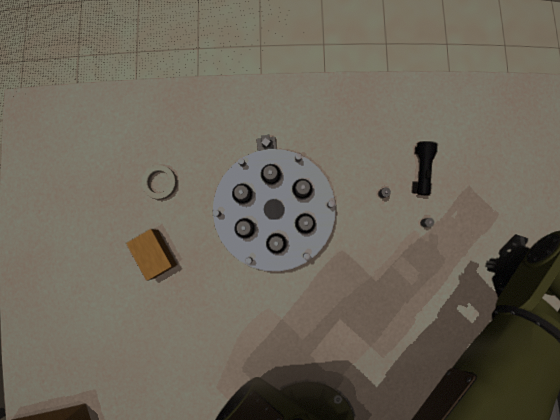

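```bash
python3 - <<'E'
from h import *
from scipy.optimize import least_squares
c=ctrl.calibration('top')
f=lambda p:((p[0]+.5)/4-.5+205,(p[1]+.5)/4-.5+125)
B=[(260,188),(143,268),(154,411),(284,474),(404,392),(392,247)]
P=np.array([onz(c,f(b),.116)[:2] for b in B])
def res(x): return (P-np.array([[x[0]+.085*np.cos(x[2]+k*np.pi/3),x[1]+.085*np.sin(x[2]+k*np.pi/3)] for k in range(6)])).ravel()
r=least_squares(res,[.57,.07,.05]);print(r.x,np.degrees(r.x[2]),(r.fun*1000).round(1))
# other things moved?
a=cv2.imread('pics/top0.png');b=cv2.imread('pics/t9.png')
for n,(u0,u1,v0,v1) in dict(torch=(405,445,135,205),carton=(120,180,222,285),tape=(140,185,160,205),c1=(374,394,183,203),c2=(418,437,213,232)).items():
    print(n,cv2.absdiff(a,b)[v0:v1,u0:u1].mean())
E
```

```text
[0.57312601 0.07424119 0.05598378] 3.2076341490225904 [-0.8  0.7  0.1 -0.3  0.5 -0.4  0.1  0.2 -0.3 -0.1  0.4 -0.2]
torch 1.6379761904761905
carton 1.363668430335097
tape 1.359835390946502
c1 1.3191666666666666
c2 2.479224376731302
```

The stop is at 3.2°, 1.6° short of the pointer and inside the allowed band. The cell fits the ring of battery tops to within 0.8 mm, and the bystanders are unchanged.

```bash
python3 - <<'E'
from plant import ctrl
s=ctrl.state();print(s['time'],s['ft_force']);ctrl.hand_in()
E
```

```text
17.15 [-0.53760081 -0.47804287 -0.19122864]
the job is handed in; nothing more can be done
```

The largest loose battery stands in the empty cup, released, and the turret is turned counter-clockwise until the catch blocked it. I handed the job in at about 17 s, with the robot clear of everything.

- **Battery:** It touched the cup floor at TCP z = 0.088 m, where 0.0878 m was expected. In the last top view its top fits the ring of battery tops to within 0.8 mm, so it is fully down and upright.
- **Catch:** I pushed one peg in steps of about 1 mm against a drag of 1–3 N. The resistance then rose, holding at about 5.6 N. A 0.7 mm nudge brought it to 8–9 N with almost no motion, so I stopped there and backed off. The highest push I read was 9.3 N, well under the 20 N limit.
- **Stop position:** The cup rests 1.6° short of the pointer, inside the ±9° band. That the catch dropped in rests on the felt firm stop alone; I did not test it in the reverse direction.
- **Force readings:** For a few steps midway the push reading fell to about zero (−0.8 N at lowest), but a wrist picture shortly afterwards showed the peg still against the fingers.
- **Bystanders:** The torch, the carton, the tape roll and the two smaller cells look unchanged between the first and last top views.

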